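# Count the bays and push the parts bin into the third gap

## Robot

A 6-joint arm with a two-finger parallel gripper is mounted at the origin on the work surface. World frame = base frame: x ahead of the robot, y to its left, z up, the work surface at z = 0. Lengths are in m, angles in rad, forces in N, time in s.
With the tool pointing down it reaches from about 0.35 to 0.775 m from the base axis. Payload 5.5 kg.
Tool frame: the origin (TCP) lies between the finger pads; the fingertips stand 8 mm ahead of it and the grasp point (between the pads) lies 11 mm behind it (robot.nose_length is the distance from the TCP to the fingertips, in m); y points along the fingers, z is the direction in which the jaws open and shut, and the axes are right-handed (so a half turn about y gives the same grasp; the last joint's range is limited). The gripper opens to 85 mm and grips with 20 to 120 N. Pads are 22 mm wide; open, the fingers measure 114 mm over their backs; the gripper's body (76 mm by 85 mm) begins 54 mm behind the grasp point. The pads swing forward as they close: fully open they stand 13 mm farther back than shut.
Start: joints at [1.207, 0.313, 0.046, 1.304, 0, 1.431], TCP at [0.128, 0.561, 0.239] pointing down, gripper open.
Joint ranges: [-2.76, 2.76], [-0.86, 1.69], [-1.03, 1.26], [-2.2, 2.34], [-1.47, 1.5], [-3.14, 3.14]. Speed limits (rad/s): [2.57, 2.57, 3.14, 3.14, 3.14, 3.14].

## Interface

Orientations are given as a 3x3 rotation matrix whose columns are the frame's x, y, z axes.
In Python, from plant import robot, grab_frame, calibration gives the robot as it stands. The module is installed in compiled form; this text tells all that it offers.
- The arm moves only by the tool drive_tool, never from a script. Its argument "deltas" is one flat list of numbers, 5 for each row, row after row: the opening, from -1 (shut) to 1 (fully open), then the shift along the world's x, y, z as a fraction of full scale, then the turn about the world's z as a fraction of full scale. In form: [fingers, tx, ty, tz, roll, fingers, tx, ty, tz, roll, ...]. A call has 1 to 20 rows; each row shifts and turns the pose as measured when the row begins; what a row does not reach is not made up. Full scale, the value 1, is 60 mm for a shift and 1.5 rad for a turn. A row lasts 1/8 s, in which the tool goes at most 62.5 mm and 10.7 degrees, less where a joint would pass 70% of its speed; a pose out of reach is approached as far as the arm can. A call with a number of a shift or a turn outside -1 to 1 is refused whole. A call with a gripper value outside its range is refused whole. The fingers move at their own pace and stop on an object; the grip force is fixed at half the most. Time passes only in rows, so rows that do not move let the fingers close. It gives the time, the measured TCP pose, the force and the opening at its end, in the units of the state.
- robot.observe(): the state, without advancing time (a new reading comes with each control period).
- grab_frame(name): name is "scene" or "top" or "wrist"; returns the picture (480x640x3 uint8, red, green, blue); there is no depth.
- calibration(name): a dict with "vfov" (degrees; the focal length in pixels is half the picture's height over the tangent of half this angle, whatever the lens; pixels are square), "cx", "cy" (the principal point, pixels), "k1" (the pictures are not rectified: a ray, as slopes to the right and down, at radius r is drawn at 1 + k1 r^2 times it, then the intrinsics apply), "R" (3x3) and "t" (3): a world point X has camera coordinates R X + t. Camera axes: x right, y down, z forward; pixel columns grow to the right and rows downward; lengths in m; the calibration is good to about 2 mm. A picture is of the moment at which its call begins: read the wrist's pose just before it. calibration takes no time and is no camera call; for the wrist camera it gives the pose at the moment of the call.
- robot.hand_in(): hands the job in, once; it reports no verdict.
The state is a dict: "time": time; "joints": joint angles; "joint_velocities": joint speeds; "joint_efforts": joint torques, N m; "tool_pos": TCP position; "ee_rot": TCP orientation; "ft_force": force on the tool from outside, world axes, zero at the start; "torque": the same for the moment, N m; "grip_width": finger opening in m.
Only numpy, scipy, OpenCV 4.12 (cv2) and the standard library are available. Lean on these libraries where they do the work, as an engineer would, in place of code of your own. Each camera call takes 0.05 s, during which the arm holds its last target. There are 200 camera calls.

## Task

Start at the end of the orange-beamed divider rack where the round-headed post stands and, with the fingers closed, run a fingertip along the top of the beam, without lifting it off, over the first, second and third gap, counting filled gaps as well as empty ones. Then push the grey bin that stands in front of the rack into that third gap until it is fully home against the back stop. Only push the bin along the table, never pick it up, and leave everything else where it is, including the bins already stored.

Things in the scene. Friction and masses are not known exactly. Their poses are not given: they have to be found in the camera images.
- rack: Fixed divider rack on the table, 306 mm long. Origin: on the table, mid-length, in the plane of the dividers' front ends. x points into the gaps, away from the robot (yaw within 0.2 rad of world x), y along the rack to its left. Seven upright steel dividers, 6 mm thick, 40 mm high, 85 mm deep, front ends rounded, at y = -150 to 150 mm every 50 mm, leave six gaps 44 mm clear, open to the front.
- back_stop (a point): Middle of the foot of the front face of the rack's 24 mm high back stop, which closes the far end of all six gaps: 80 mm behind the rack's front plane. The gaps have no floor of their own: bins slide on the table top.
- round_post: Fixed steel post with a round head like a door knob (40 mm diameter), 85 mm tall, standing just beyond one end of the rack at x = 14 mm, y = +178 or -178 mm in the rack's frame: which end varies. Origin at its foot, z up. Counting starts at this end.
- square_post: Fixed plain square steel post, 22 mm wide, 40 mm tall, with a 32 mm foot, just beyond the other end of the rack. Origin at its foot.
- bin: Loose narrow grey bin with bolts in it, 100 mm long (x), 36 wide (y), 34 high, 0.18 to 0.35 kg, on the table in front of the rack: centre 75 to 105 mm before the rack's front plane, within 110 mm either side of the rack's middle, long axis within 0.35 rad of the rack's x. Origin: centre of its underside. Fully home, that is 30 mm behind the front plane and the near end stands out 20 mm.
- stored_bin_left: Same size of bin, already home in the leftmost gap (beam_a); loose, to be left alone. Origin: centre of its underside.
- stored_bin_right: Same size of bin, already home in the rightmost gap (beam_f); loose, to be left alone. Origin: centre of its underside.
- bearing: Loose ball bearing, 52 mm across, 16 mm high, lying beyond the rack's left front; leave alone. Origin: centre of its underside.
- flange: Loose dark steel hub flange, 64 mm across, 30 mm high, beyond the rack's right front; leave alone. Origin: centre of its underside.
- grease_can: Loose aluminium can, 60 mm across, 100 mm high, left of the rack; leave alone. Origin: centre of its underside.
- wrench: Loose wrench lying on the table to the right; leave alone. Origin: underside.
- bush: Loose brass bush, 40 mm across, 50 mm high, right of the rack; leave alone. Origin: centre of its underside.
- beam_a: The length of the orange beam above one gap, number 1 of six from the rack's left (+y) end: 24 mm deep, 16 mm thick, 50 mm long, rigid, flat, flush with its neighbours, resting on the dividers. Origin: on its top face, 56 mm above the table, over the middle of the gap's width, 14 mm behind the rack's front plane; axes as the rack's.
- beam_b: The length of the orange beam above one gap, number 2 of six from the rack's left (+y) end: 24 mm deep, 16 mm thick, 50 mm long, rigid, flat, flush with its neighbours, resting on the dividers. Origin: on its top face, 56 mm above the table, over the middle of the gap's width, 14 mm behind the rack's front plane; axes as the rack's.
- beam_c: The length of the orange beam above one gap, number 3 of six from the rack's left (+y) end: 24 mm deep, 16 mm thick, 50 mm long, rigid, flat, flush with its neighbours, resting on the dividers. Origin: on its top face, 56 mm above the table, over the middle of the gap's width, 14 mm behind the rack's front plane; axes as the rack's.
- beam_d: The length of the orange beam above one gap, number 4 of six from the rack's left (+y) end: 24 mm deep, 16 mm thick, 50 mm long, rigid, flat, flush with its neighbours, resting on the dividers. Origin: on its top face, 56 mm above the table, over the middle of the gap's width, 14 mm behind the rack's front plane; axes as the rack's.
- beam_e: The length of the orange beam above one gap, number 5 of six from the rack's left (+y) end: 24 mm deep, 16 mm thick, 50 mm long, rigid, flat, flush with its neighbours, resting on the dividers. Origin: on its top face, 56 mm above the table, over the middle of the gap's width, 14 mm behind the rack's front plane; axes as the rack's.
- beam_f: The length of the orange beam above one gap, number 6 of six from the rack's left (+y) end: 24 mm deep, 16 mm thick, 50 mm long, rigid, flat, flush with its neighbours, resting on the dividers. Origin: on its top face, 56 mm above the table, over the middle of the gap's width, 14 mm behind the rack's front plane; axes as the rack's.

How it is judged:
By the outcome, as a careful person would: the job done as asked, in the order asked, and still so for the second after the job is handed in, with the robot touching nothing.
It also fails if it takes over 72 s, if anything falls off the work surface, if the arm or the gripper's body presses on something with over 40 N, if the wrist force passes 120 N, or if a joint passes its speed limit or range.

## Working session

There is one attempt and no reset: what is moved stays moved. The work goes in short steps, Python scripts to look and compute and a tool call to move; the robot and the scene stay as the last step left them, time stands still between calls to the robot, and variables do not carry over. Pictures are saved under pics/ and viewed, about 8 in all and at most 12, crops included, and the job is handed in when it is done.

Besides the shell and the picture viewer there is one more tool, called after "Emit:" as a command line: name --argument value ..., lists and objects as JSON in quotes. drive_tool: Moves the arm, as the interface text tells. Shift numbers are shares of 60 mm and turn numbers shares of 1.5 rad, none past 1 either way. Its arguments: {"type":"object","properties":{"deltas":{"type":"array","items":{"type":"number","minimum":-1,"maximum":1}}},"required":["deltas"]}

```bash
mkdir -p pics; cat > h.py <<'E'
import numpy as np, cv2
from plant import robot, grab_frame, calibration
def snap(n,f):
    c=calibration(n); im=grab_frame(n)[:,:,::-1].copy(); cv2.imwrite('pics/'+f,im); return im,c
def K(c):
    f=240/np.tan(np.radians(c['vfov'])/2); return np.array([[f,0,c['cx']],[0,f,c['cy']],[0,0,1]]),np.array([c['k1'],0,0,0,0.])
def ray(c,uv,z):
    k,d=K(c); p=cv2.undistortPoints(np.array(uv,float).reshape(-1,1,2),k,d).reshape(-1,2)
    R=np.array(c['R']);t=np.array(c['t']); o=-R.T@t; v=np.c_[p,np.ones(len(p))]@R
    return o+v*((z-o[2])/v[:,2])[:,None]
def proj(c,X):
    k,d=K(c); return cv2.projectPoints(np.array(X,float).reshape(-1,1,3),cv2.Rodrigues(np.array(c['R']))[0],np.array(c['t'],float),k,d)[0].reshape(-1,2)
E
python3 - <<'E'
from h import *
for n in('top','scene'):
    im,c=snap(n,n+'0.png'); print(n,c['k1'],-np.array(c['R']).T@c['t'])
s=robot.observe(); print(s['time'],s['tool_pos'],s['ee_rot'],s['ft_force'],s['grip_width'])
E
```

```text
top 0.04132472530396567 [ 0.3652455  -0.07268515  1.19451974]
scene -0.0860945160680101 [0.92321306 0.62427769 0.54527522]
0.1 [0.12744681 0.56023253 0.23847901] [[ 9.75065713e-01 -6.22821606e-04  2.21915453e-01]
 [-2.21916179e-01 -1.58198163e-03  9.75064463e-01]
 [-2.56225046e-04 -9.99998555e-01 -1.68075023e-03]] [ 0.00333577 -0.00539919 -1.00968086] 0.08519296946285593
```

View pics/top0.png

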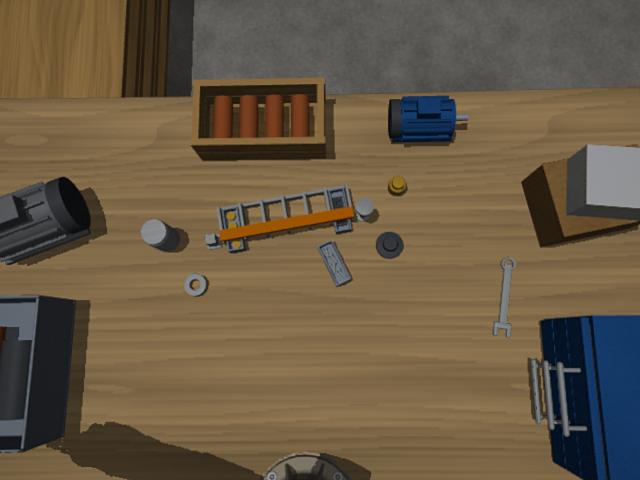

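View pics/scene0.png

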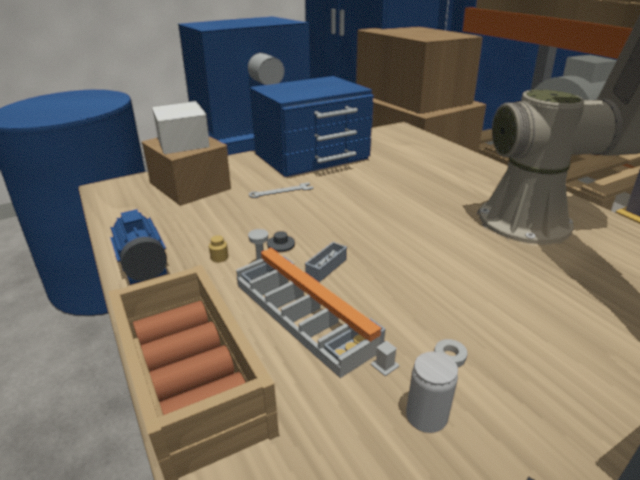

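The top view shows the beam from (220,236) to (354,213). The round post is at the right end (365,209) and the square post at the left (212,240), so counting starts at the right: f, e, d. The target is gap d. The grey bin is at about (335,263).

```bash
python3 - <<'E'
from h import *
im=cv2.imread('pics/top0.png'); c=calibration('top')
h=cv2.cvtColor(im,cv2.COLOR_BGR2HSV)
m=cv2.inRange(h,(5,200,150),(16,255,255)); m[:180]=0;m[260:]=0;m[:,:200]=0;m[:,380:]=0
n,l,st,ce=cv2.connectedComponentsWithStats(m); i=1+np.argmax(st[1:,4]); print(st[i],ce[i])
p=np.argwhere(l==i)[:,::-1]; X=ray(c,p,.056)[:,:2]
(cx,cy),wh,a=r=cv2.minAreaRect(X.astype(np.float32)); b=cv2.boxPoints(r)
_,_,V=np.linalg.svd(X-X.mean(0)); d=V[0]*np.sign(V[0,1]); yaw=np.arctan2(-d[0],d[1])
s=(X-X.mean(0))@d
print('beam',(cx,cy),X.mean(0),wh,'yaw',yaw,s.min(),s.max())
o=X.mean(0)
Rz=np.array([[np.cos(yaw),-np.sin(yaw)],[np.sin(yaw),np.cos(yaw)]]); org=o-Rz@[.014,0]; print('rack org',org)
# bin
g=cv2.inRange(h,(0,0,0),(180,110,255)); g[:235]=0;g[295:]=0;g[:,:305]=0;g[:,:310]=0;g[:,365:]=0
n,l,st,ce=cv2.connectedComponentsWithStats(g); i=1+np.argmax(st[1:,4]); print(st[i])
cnt=np.argwhere(l==i)[:,::-1]; Y=ray(c,cnt,.034)[:,:2]; r=cv2.minAreaRect(Y.astype(np.float32)); print('bin',r,[Rz.T@(q-org) for q in cv2.boxPoints(r)],Rz.T@(np.array(r[0])-org))
for y in(-178,178):
  print(proj(c,[*(org+Rz@[.014,y/1000]),.085]))
cr=im[175:300,190:420]; cv2.imwrite('pics/c1.png',cv2.resize(cr,None,fx=3.4,fy=3.4,interpolation=cv2.INTER_CUBIC))
E
```

```text
[ 219  207  134   33 1050] [290.93047619 221.69142857]
beam (0.614010214805603, 0.039491891860961914) [0.61601099 0.02746881] (0.021094506606459618, 0.30274492502212524) yaw 0.16813516535829884 -0.13913894277647323 0.16359031977093869
rack org [0.60220841 0.02512599]
[310 239  42  51 899]
bin ((0.5222612619400024, -0.05766116827726364), (0.11896128952503204, 0.06201924383640289), 25.68643569946289) [array([-0.15840996, -0.05488858]), array([-0.14126005, -0.11448946]), array([-0.02693748, -0.08159352]), array([-0.0440874 , -0.02199264])] [-0.09267372 -0.06824105]
[[369.55028017 204.74622725]]
[[209.89755342 232.95211706]]
```

View pics/c1.png

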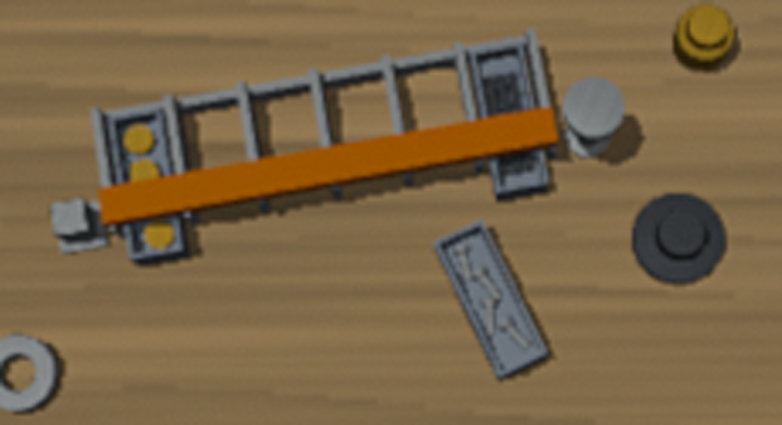

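The crop shows the beam's ends at crop (101,206) and (555,127). The bin's rim corners are at (436,243), (483,222), (550,355) and (502,379). I'll recompute from these.

```bash
cat >> h.py <<'E'
def frame(org,yaw):
    return np.array([[np.cos(yaw),-np.sin(yaw)],[np.sin(yaw),np.cos(yaw)]])
E
python3 - <<'E'
from h import *
c=calibration('top')
q=lambda a:(np.array(a,float)+.5)/3.4-.5+[190,175]
# beam rear edge corners (top face)
L,R=ray(c,q([[98,188],[552,107]]),.056)[:,:2]
print(L,R,np.linalg.norm(L-R)); d=(L-R)/np.linalg.norm(L-R); yaw=np.arctan2(-d[0],d[1]); Rz=frame(0,yaw)
org=(L+R)/2-Rz@[.026,0]; print('yaw',yaw,'org',org)
B=ray(c,q([[436,243],[483,222],[550,355],[502,379]]),.034)[:,:2]
print(B, np.linalg.norm(B[0]-B[1]),np.linalg.norm(B[1]-B[2])); print('bin c',B.mean(0),Rz.T@(B.mean(0)-org),'ang',np.arctan2(*((B[0]+B[1]-B[2]-B[3])[::-1])))
for n,(y,z) in dict(post=(-.178,.085),sq=(.178,.04)).items(): print(n,proj(c,[*(org+Rz@[.014,y]),z]), (proj(c,[*(org+Rz@[.014,y]),z])-[190,175])*3.4)
for x,y in[(.014,-.165),(.014,-.15),(.014,-.125),(.014,-.025),(.014,0),(.014,.02),(.03,-.025)]: print(x,y,org+Rz@[x,y])
E
```

```text
[0.59872335 0.1909984 ] [ 0.65044417 -0.11044077] 0.30584410791449107
yaw 0.16992500930645354 org [0.59895823 0.03588199]
[[ 0.56334692 -0.03230737]
 [ 0.57731694 -0.06385792]
 [ 0.48765785 -0.10732873]
 [ 0.47203238 -0.07551136]] 0.03450504912925966 0.0996416767429319
bin c [ 0.52508852 -0.06975135] [-0.09066928 -0.09161996] ang 0.4466548887213331
post [[364.63231191 206.10757355]] [[593.74986051 105.76575006]]
sq [[209.9137834  238.34442504]] [[ 67.70686355 215.37104514]]
0.014 -0.165 [ 0.64065948 -0.12437407]
0.014 -0.15 [ 0.63812286 -0.1095901 ]
0.014 -0.125 [ 0.63389515 -0.08495017]
0.014 -0.025 [0.6169843  0.01360958]
0.014 0 [0.61275659 0.03824951]
0.014 0.02 [0.60937442 0.05796146]
0.03 -0.025 [0.63275386 0.01631531]
```

Emit:
drive_tool --deltas '[-1,0.6,-0.78,0,-0.056,-1,0.6,-0.78,0,-0.056,-1,0.6,-0.78,0,-0.056,-1,0.6,-0.78,0,-0.056,-1,0.6,-0.78,0,-0.056,-1,0.6,-0.78,0,-0.056,-1,0.6,-0.78,0,-0.056,-1,0.6,-0.78,0,-0.056,-1,0.6,-0.78,0,-0.056,-1,0.6,-0.78,0,-0.056,-1,0.6,-0.78,0,-0.056,-1,0.6,-0.78,0,-0.056,-1,0.6,-0.78,0,-0.056,-1,0.6,-0.78,0,-0.056]'

```text
time: 1.85
tool_pos: [0.6392, -0.1154, 0.233]
ee_rot: [[0.139, -0.006, 0.99], [-0.99, 0.002, 0.139], [-0.003, -1.0, -0.005]]
ft_force: [0.9, 0.2, -0.1]
grip_width: -0.0001
```

Emit:
drive_tool --deltas '[-1,-0.043,0.245,-0.85,0.02,-1,0,0,-0.85,0,-1,0,0,0,0]'

```text
time: 2.22
tool_pos: [0.6408, -0.1067, 0.1276]
ee_rot: [[0.162, -0.002, 0.987], [-0.987, 0.001, 0.162], [-0.001, -1.0, -0.002]]
ft_force: [-0.1, 0.1, 0.2]
grip_width: -0.0003
```

```bash
python3 - <<'E'
from h import *
s=robot.observe(); print(s['time'],s['tool_pos'],s['ee_rot'][:,2],s['ft_force'])
im,c=snap('wrist','w1.png'); print(-np.array(c['R']).T@c['t'],K(c)[0])
Rz=frame(0,.17);org=np.array([.599,.0359])
X=[[*(org+Rz@[x,y]),z] for x,y,z in[(.014,-.178,.085),(.002,-.153,.056),(.026,-.153,.056),(.002,-.1,.056),(.026,-.1,.056)]]
print(proj(c,X)); print('tip',proj(c,np.array(s['tool_pos'])-[0,0,.008]))
E
```

```text
2.225 [ 0.6407754  -0.10671265  0.1275548 ] [ 0.98674241  0.16227918 -0.0022089 ] [-0.10286892  0.11298927  0.22460754]
[ 0.62932908 -0.04063694  0.26183173] [[345.55408953   0.         322.21377239]
 [  0.         345.55408953 242.27777792]
 [  0.           0.           1.        ]]
[[318.74456821 323.89827097]
 [299.82159407 265.40759739]
 [337.91444049 265.16304277]
 [297.58575701 180.30467552]
 [338.36626357 180.01311507]]
tip [[324.00260188 301.07861082]]
```

View pics/w1.png

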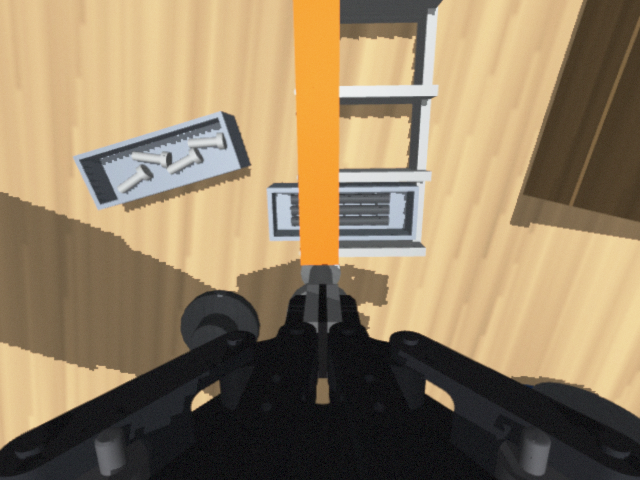

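The wrist view shows the beam's end at (300–340, 265), which matches the prediction to 1–2 px. Beside it are the filled first gap and the bin, with its rim spanning about (77,157) to (249,167).

Emit:
drive_tool --deltas '[-1,-0.07,0.1,0,0.005,-1,0,0,-0.8,0,-1,0,0,0,0]'

```text
time: 2.65
tool_pos: [0.6415, -0.1005, 0.09]
ee_rot: [[0.172, 0.012, 0.985], [-0.985, -0.003, 0.172], [0.005, -1.0, 0.011]]
ft_force: [-0.1, 0.8, -0.6]
grip_width: -0.0001
```

Emit:
drive_tool --deltas '[-1,-0.08,0,-0.15,0,-1,0,0,0,0,-1,0,0,0,0]'

```text
time: 3.02
tool_pos: [0.6401, -0.1009, 0.0879]
ee_rot: [[0.173, 0.022, 0.985], [-0.985, -0.006, 0.173], [0.01, -1.0, 0.021]]
ft_force: [0.5, 0.4, 0.3]
grip_width: -0.0004
```

```bash
python3 - <<'E'
from h import *
s=robot.observe(); print(s['joints'],s['joint_velocities'],s['joint_efforts'],s['ft_force'],s['tool_pos'])
E
```

```text
[-2.80343630e-01  5.12318283e-01 -3.24237979e-02  1.00343333e+00
  4.48539192e-04  1.11668996e+00] [-0.00102932 -0.00861202 -0.00275916  0.00878269 -0.00013565 -0.00173641] [ 5.42493397e-02 -5.64180887e+01  2.75629342e+01 -1.80288325e-01
  4.61997799e-03 -3.01927503e-04] [0.54209792 0.43403307 0.25070014] [ 0.64006331 -0.10090469  0.08789134]
```

Emit:
drive_tool --deltas '[-1,-0.06,0,-0.15,0,-1,0,0,-0.15,0]'

```text
time: 3.28
tool_pos: [0.6375, -0.1013, 0.0709]
ee_rot: [[0.173, 0.025, 0.985], [-0.985, -0.007, 0.173], [0.011, -1.0, 0.024]]
ft_force: [-0.4, 0.5, 0.7]
grip_width: 0.0003
```

Emit:
drive_tool --deltas '[-1,0,0,-0.07,0,-1,0,0,-0.05,0]'

```text
time: 3.52
tool_pos: [0.6369, -0.1012, 0.064]
ee_rot: [[0.173, 0.024, 0.985], [-0.985, -0.007, 0.173], [0.011, -1.0, 0.023]]
ft_force: [-10.2, 2.5, 28.9]
grip_width: -0.0001
```

Emit:
drive_tool --deltas '[-1,-0.01,0.06,-0.03,0,-1,-0.017,0.1,-0.03,0,-1,-0.017,0.1,-0.03,0]'

```text
time: 3.9
tool_pos: [0.6382, -0.0921, 0.0642]
ee_rot: [[0.168, 0.033, 0.985], [-0.985, -0.02, 0.169], [0.025, -0.999, 0.03]]
ft_force: [-0.7, -4.0, 7.7]
grip_width: 0.0002
```

Emit:
drive_tool --deltas '[-1,-0.05,0.11,-0.045,0,-1,-0.05,0.11,-0.045,0,-1,-0.04,0.11,-0.045,0]'

```text
time: 4.28
tool_pos: [0.6379, -0.0807, 0.0643]
ee_rot: [[0.162, 0.051, 0.985], [-0.986, -0.037, 0.164], [0.045, -0.998, 0.044]]
ft_force: [0.4, -6.3, 11.0]
grip_width: -0.0001
```

Emit:
drive_tool --deltas '[-1,-0.12,0.3,-0.05,0,-1,-0.12,0.3,-0.05,0]'

```text
time: 4.53
tool_pos: [0.6309, -0.0507, 0.0644]
ee_rot: [[0.156, 0.067, 0.985], [-0.986, -0.049, 0.159], [0.059, -0.997, 0.059]]
ft_force: [2.3, -6.3, 9.5]
grip_width: -0.0
```

Emit:
drive_tool --deltas '[-1,-0.11,0.3,-0.05,0.005,-1,-0.11,0.3,-0.05,0.005]'

```text
time: 4.78
tool_pos: [0.6247, -0.0194, 0.0645]
ee_rot: [[0.166, 0.083, 0.983], [-0.984, -0.058, 0.171], [0.072, -0.995, 0.072]]
ft_force: [1.9, -6.5, 8.2]
grip_width: 0.0
```

Emit:
drive_tool --deltas '[-1,-0.09,0.3,-0.055,0,-1,-0.09,0.3,-0.055,0,-1,-0.06,0.25,-0.05,0]'

```text
time: 5.15
tool_pos: [0.6206, 0.0249, 0.0647]
ee_rot: [[0.158, 0.106, 0.982], [-0.983, -0.076, 0.166], [0.092, -0.991, 0.092]]
ft_force: [-0.3, -7.5, 10.1]
grip_width: -0.0001
```

Emit:
drive_tool --deltas '[-1,-0.06,0.12,-0.05,0]'

```text
time: 5.28
tool_pos: [0.6202, 0.0305, 0.0647]
ee_rot: [[0.156, 0.113, 0.981], [-0.983, -0.08, 0.165], [0.097, -0.99, 0.099]]
ft_force: [1.1, -6.8, 10.6]
grip_width: 0.0001
```

Emit:
drive_tool --deltas '[-1,0,0,0.8,0,-1,0,0,0.8,0,-1,-0.3,-0.5,0.2,0,-1,-0.5,-0.8,0,0,-1,-0.5,-0.8,0,0]'

```text
time: 5.9
tool_pos: [0.5426, -0.0954, 0.1759]
ee_rot: [[0.163, 0.117, 0.98], [-0.982, -0.081, 0.173], [0.099, -0.99, 0.101]]
ft_force: [-0.3, -2.0, -0.5]
grip_width: 0.0001
```

```bash
python3 - <<'E'
from h import *
im,c=snap('top','top1.png')
s=robot.observe(); print(s['time'],s['tool_pos'],s['ee_rot'],s['ft_force'],s['joints'])
q=lambda a:(np.array(a,float)+.5)/3.4-.5+[190,175]
print('flange',ray(c,q([[678,237]]),.015)[:,:2])
im=im[150:330,180:460];cv2.imwrite('pics/c2.png',cv2.resize(im,None,fx=2.5,fy=2.5,interpolation=cv2.INTER_CUBIC))
E
```

```text
5.95 [ 0.53890435 -0.10013378  0.1755396 ] [[ 0.15795381  0.11250633  0.98101627]
 [-0.98219197 -0.08445406  0.1678286 ]
 [ 0.10173259 -0.99005547  0.09716298]] [-4.06088301 -1.9791651  -0.96745309] [-0.30503247  0.18875722 -0.28769396  0.96112984 -0.04678412  1.09819714]
flange [[ 0.56915935 -0.19558118]]
```

View pics/c2.png

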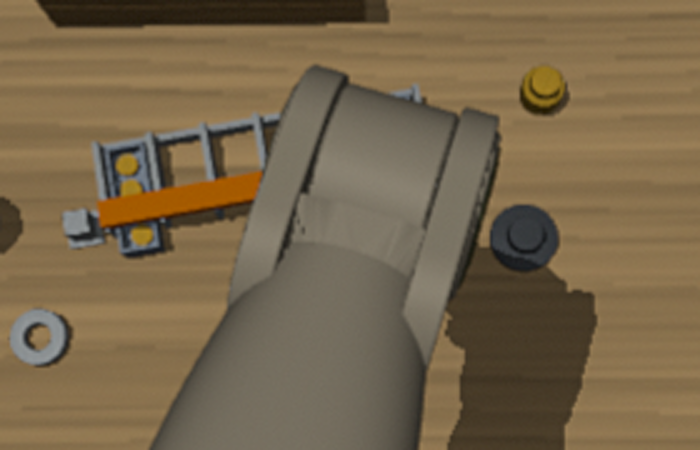

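The arm hides the bin in the top view, so I'll use the wrist view from here.

```bash
cat >> h.py <<'E'
ORG=np.array([.599,.0359]); YAW=.17; RZ=frame(0,YAW)
def rk(p): return RZ.T@(np.array(p)[:2]-ORG)
def wd(p): return ORG+RZ@np.array(p)
def binpose(im,c,guess):
    """grey-blue mask, component nearest guessed bin centre (rack xy), rays to rim height"""
    b,g,r=[im[:,:,i].astype(int) for i in range(3)]
    m=((b>=r-2)&(b>45)).astype(np.uint8)*255
    m=cv2.morphologyEx(m,cv2.MORPH_OPEN,np.ones((3,3)))
    u=proj(c,[*wd(guess),.034])[0]
    n,l,st,ce=cv2.connectedComponentsWithStats(m)
    i=1+np.argmin([np.hypot(*(ce[k]-u))+(1e4 if st[k,4]<1500 else 0) for k in range(1,n)])
    ct=cv2.convexHull(np.argwhere(l==i)[:,::-1].astype(np.int32))
    X=ray(c,ct.reshape(-1,2),.034)[:,:2]; R=np.array([rk(x) for x in X])
    bx=cv2.boxPoints(cv2.minAreaRect(R.astype(np.float32)))
    e=[bx[1]-bx[0],bx[2]-bx[1]]; e.sort(key=lambda v:-np.hypot(*v)); a=e[0]*np.sign(e[0][0])
    print('guess px',u,'comp',st[i],'centre',bx.mean(0),'ang',np.arctan2(a[1],a[0]),'size',[np.hypot(*v) for v in e]); print(bx.round(4).tolist())
    o=im.copy(); cv2.drawContours(o,[ct],-1,(0,0,255),1); return o
E
python3 - <<'E'
from h import *
s=robot.observe(); im,c=snap('wrist','w2.png'); cv2.imwrite('pics/w2o.png',binpose(im,c,(-.091,-.092)))
print(rk(s['tool_pos']))
im=cv2.imread('pics/w1.png')
E
```

```text
guess px [293.84035542 174.07538665] comp [ 226  128  137   83 6518] centre [-0.08976182 -0.08873709] ang 0.2694031 size [np.float32(0.09910917), np.float32(0.038321525)]
[[-0.14259999990463257, -0.08349999785423279], [-0.1324000060558319, -0.12039999663829803], [-0.03689999878406525, -0.09399999678134918], [-0.0471000000834465, -0.057100001722574234]]
[-0.08224387 -0.1239057 ]
```

View pics/w2o.png

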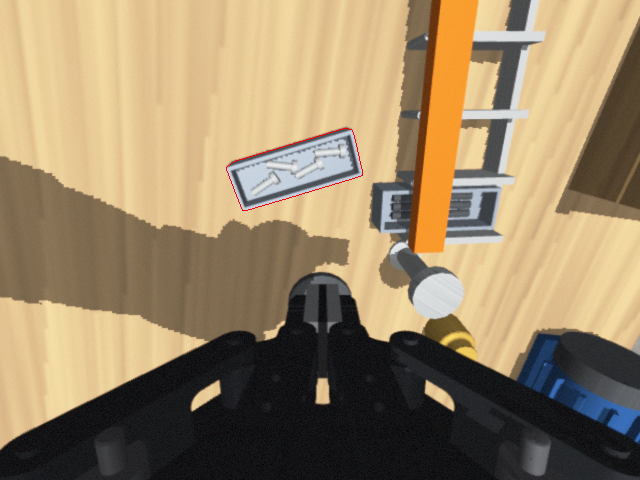

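Emit:
drive_tool --deltas '[-0.06,-0.09,-0.47,0,0.005,-0.06,0,0,-0.7,0,-0.06,0,0,-0.7,0,-0.06,0,0,-0.4,0]'

```text
time: 6.5
tool_pos: [0.5377, -0.1286, 0.0678]
ee_rot: [[0.161, 0.122, 0.979], [-0.982, -0.083, 0.172], [0.103, -0.989, 0.107]]
ft_force: [0.2, 0.4, 0.4]
grip_width: 0.0403
```

Emit:
drive_tool --deltas '[-0.06,-0.05,0,-0.4,0,-0.06,-0.02,0,-0.22,0,-0.06,0,0,-0.05,0]'

```text
time: 6.88
tool_pos: [0.5327, -0.1271, 0.024]
ee_rot: [[0.162, 0.119, 0.98], [-0.982, -0.081, 0.172], [0.1, -0.99, 0.104]]
ft_force: [-0.2, -0.6, 0.5]
grip_width: 0.0402
```

Emit:
drive_tool --deltas '[-0.06,-0.034,0.2,0,0,-0.06,-0.034,0.2,0,0,-0.06,-0.034,0.2,0,0,-0.06,-0.034,0.2,0,0,-0.06,-0.034,0.2,0,0]'

```text
time: 7.5
tool_pos: [0.5249, -0.0647, 0.0275]
ee_rot: [[0.161, 0.125, 0.979], [-0.981, -0.085, 0.172], [0.105, -0.988, 0.109]]
ft_force: [0.5, -1.9, 0.8]
grip_width: 0.0401
```

```bash
cat > m.py <<'E'
import sys
from h import *
s=robot.observe(); im,c=snap('wrist',sys.argv[1]+'.png')
print('tcp',s['tool_pos'],'rk',rk(s['tool_pos']),'jaw yaw-rack',np.arctan2(s['ee_rot'][1,2],s['ee_rot'][0,2])-YAW)
cv2.imwrite('pics/'+sys.argv[1]+'o.png',binpose(im,c,(float(sys.argv[2]),float(sys.argv[3]))))
E
python3 m.py w3 -.09 -.075
```

```text
tcp [ 0.52489401 -0.06468916  0.02748037] rk [-0.09005564 -0.08660172] jaw yaw-rack 0.0038748043577460367
guess px [326.36670036 293.22291471] comp [  197   189   273   147 28466] centre [-0.08574976 -0.06484577] ang -0.022927051 size [np.float32(0.100497015), np.float32(0.06331973)]
[[-0.13670000433921814, -0.09529999643564224], [-0.03620000183582306, -0.09759999811649323], [-0.03480000048875809, -0.034299999475479126], [-0.13529999554157257, -0.03200000151991844]]
```

Emit:
drive_tool --deltas '[-0.06,-0.034,0.19,-0.03,0,-0.06,-0.034,0.19,-0.03,0,-0.06,0,0.03,0,0]'

```text
time: 7.92
tool_pos: [0.5218, -0.0379, 0.025]
ee_rot: [[0.161, 0.128, 0.979], [-0.981, -0.086, 0.173], [0.107, -0.988, 0.112]]
ft_force: [-0.6, -2.5, 0.7]
grip_width: 0.0402
```

```bash
python3 m.py w4 -.09 -.035
```

```text
tcp [ 0.52177907 -0.0379474   0.02495217] rk [-0.08860145 -0.05971846] jaw yaw-rack 0.004771118461941476
guess px [323.69662851 266.31493777] comp [  196   187   278   149 29603] centre [-0.08435531 -0.03674653] ang -0.009044223 size [np.float32(0.09960716), np.float32(0.06263838)]
[[-0.13439999520778656, -0.06759999692440033], [-0.03480000048875809, -0.06849999725818634], [-0.034299999475479126, -0.005900000222027302], [-0.1339000016450882, -0.004999999888241291]]
```

View pics/w4o.png

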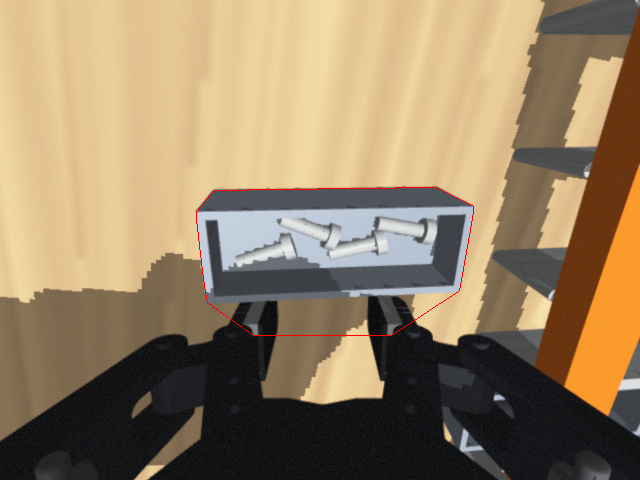

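The rim corners are at (198,212), (473,206), (458,291) and (208,302). The dark outer wall had inflated the outline.

```bash
python3 - <<'E'
from h import *
c=calibration('wrist')
P=np.array([rk(x) for x in ray(c,[[198,212],[473,206],[458,291],[208,302]],.034)]);print(P.round(4),P.mean(0))
for a,b in((0,1),(3,2)): d=P[b]-P[a]; print(np.arctan2(d[1],d[0]),np.hypot(*d))
# divider fronts in view: rounded front end tops (dividers y=-.05, 0) z=.04
print(proj(c,[[*wd((0,y)),.04] for y in(-.1,-.05,0,.05)]))
E
```

```text
[[-0.1329 -0.0125]
 [-0.035  -0.013 ]
 [-0.0351 -0.0486]
 [-0.1336 -0.0475]] [-0.08413907 -0.03041008]
-0.006005229963361168 0.09786705766803538
-0.011862119728356749 0.09843183286466589
[[522.23589385 393.48456444]
 [549.11250121 297.10551039]
 [585.40048425 171.20171497]
 [637.94695858  -3.73107343]]
```

Emit:
drive_tool --deltas '[-0.06,-0.014,0.08,0,0,-0.06,-0.003,0.02,0,0]'

```text
time: 8.22
tool_pos: [0.5208, -0.032, 0.0248]
ee_rot: [[0.16, 0.128, 0.979], [-0.981, -0.086, 0.172], [0.107, -0.988, 0.112]]
ft_force: [-0.2, -2.7, 2.1]
grip_width: 0.0405
```

Emit:
drive_tool --deltas '[-0.06,0.034,-0.2,0,0,-0.06,0.034,-0.2,0.1,0,-0.06,0,0,0.6,0,-0.06,0,0,0.6,0,-0.06,-0.165,0.075,0.2,-0.117,-0.06,-0.165,0.075,0,-0.117,-0.06,-0.165,0.075,0,-0.117,-0.06,-0.165,0.075,0,-0.117,-0.06,-0.165,0.075,0,-0.117,-0.06,-0.165,0.075,0,-0.117,-0.06,-0.165,0.075,0,-0.117,-0.06,-0.165,0.075,0,-0.117,-0.06,-0.165,0.075,0,-0.117]'

```text
time: 9.85
tool_pos: [0.43, -0.0214, 0.1177]
ee_rot: [[-0.991, -0.087, 0.104], [-0.094, -0.112, -0.989], [0.098, -0.99, 0.103]]
ft_force: [-0.9, -0.2, -0.0]
grip_width: 0.0401
```

```bash
python3 m.py w5 -.084 -.025; python3 - <<'E'
from h import *
s=robot.observe();print(s['joints'],s['ee_rot']); c=calibration('wrist')
print(proj(c,[[*wd((0,y)),.04] for y in(-.1,-.05,0,.05)]),proj(c,[[*wd((.002,y)),.056] for y in(-.153,.153)]))
E
```

```text
tcp [ 0.42997712 -0.02138505  0.11774696] rk [-0.176278   -0.02786358] jaw yaw-rack -1.6359015603414755
guess px [288.57939072  84.94929485] comp [  246     0    80   178 11465] centre [-0.08917551 -0.0248887 ] ang -0.009161593 size [np.float32(0.089026704), np.float32(0.035847668)]
[[-0.1339000016450882, -0.042399998754262924], [-0.04479999840259552, -0.04320000112056732], [-0.04450000077486038, -0.007400000002235174], [-0.13349999487400055, -0.006599999964237213]]
[-0.1513778   0.18295191 -0.4464261   1.0132722  -0.12424619  2.90020981] [[-0.99109502 -0.08911218  0.09894279]
 [-0.08876049 -0.11176676 -0.98976248]
 [ 0.09925841 -0.98973088  0.10286184]]
[[ 434.95305177 -138.66207389]
 [ 324.40473812 -134.66921544]
 [ 208.81226609 -132.01710274]
 [  86.28558184 -130.86954672]] [[ 577.36528598 -178.03246679]
 [-266.66817788 -174.65745687]]
```

View pics/w5o.png

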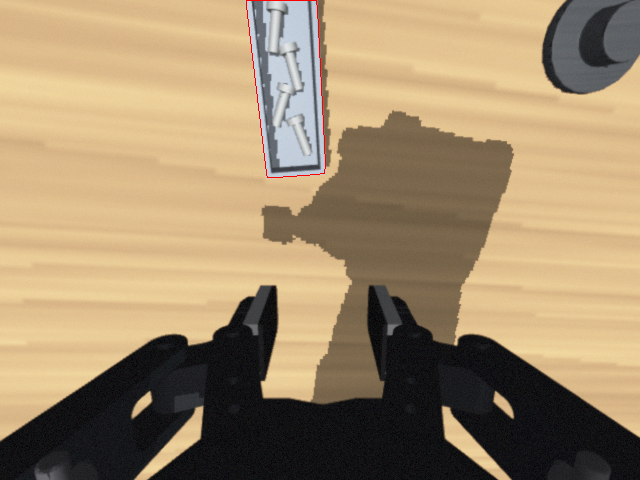

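Emit:
drive_tool --deltas '[-0.62,0,0.05,-0.3,0.043,-0.62,0,0,-0.6,0,-0.62,0,0,-0.5,0,-0.62,0,0,-0.25,0]'

```text
time: 10.4
tool_pos: [0.4315, -0.0204, 0.018]
ee_rot: [[-0.982, -0.076, 0.172], [-0.163, -0.116, -0.98], [0.094, -0.99, 0.102]]
ft_force: [-0.9, -0.9, 0.2]
grip_width: 0.0159
```

Emit:
drive_tool --deltas '[-0.62,0.19,0.07,0,0,-0.62,0.197,0.034,0,0,-0.62,0.197,0.034,0,0,-0.62,0.15,0.025,0,0]'

```text
time: 10.9
tool_pos: [0.4785, -0.0109, 0.0188]
ee_rot: [[-0.982, -0.077, 0.175], [-0.165, -0.115, -0.979], [0.095, -0.99, 0.1]]
ft_force: [-2.0, -0.1, -1.0]
grip_width: 0.0164
```

```bash
python3 m.py w6 -.07 -.025; python3 - <<'E'
from h import *
s=robot.observe();print(s['joints'],s['ft_force']); c=calibration('wrist')
print(proj(c,[[*wd((0,y)),.04] for y in(-.1,-.05,0,.05)]),proj(c,[[*wd((.002,y)),.056] for y in(-.153,.153)]))
E
```

```text
tcp [ 0.47852043 -0.0109085   0.01878452] rk [-0.126662   -0.02575073] jaw yaw-rack -1.5641864453029293
guess px [323.00206385 185.33959876] comp [  258     0   131   333 35113] centre [-0.07311177 -0.02461858] ang 0.00015874625 size [np.float32(0.10818264), np.float32(0.03620086)]
[[-0.12720000743865967, -0.006500000134110451], [-0.12720000743865967, -0.04270000010728836], [-0.01899999938905239, -0.04270000010728836], [-0.01899999938905239, -0.006500000134110451]]
[-0.11450232  0.37410689 -0.46398804  0.79425987 -0.12335255  2.85917397] [1.13532234 0.76362766 0.45690985]
[[ 620.8416753   -84.54371828]
 [ 429.06468159  -93.16894038]
 [ 217.57587894 -107.15914295]
 [ -27.46917584 -129.11679053]] [[  926.55742934  -132.2522361 ]
 [-1218.66029487  -386.78454796]]
```

View pics/w6o.png

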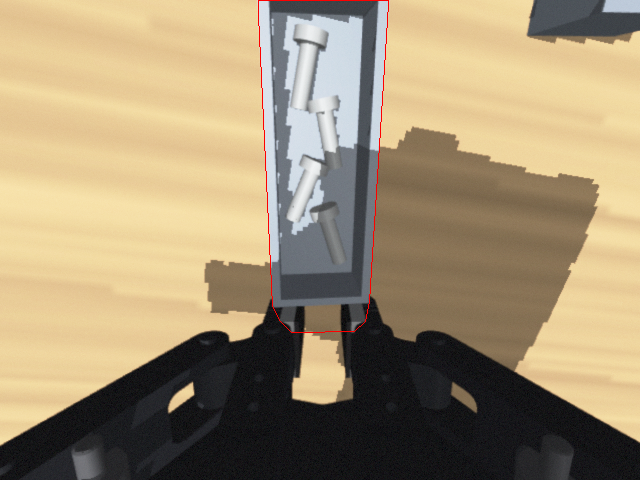

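Emit:
drive_tool --deltas '[-0.62,0.2,0.036,0,0,-0.62,0.2,0.036,0,0,-0.62,0.2,0.036,0,0,-0.62,0.2,0.036,0,0]'

```text
time: 11.45
tool_pos: [0.53, -0.0016, 0.0191]
ee_rot: [[-0.982, -0.076, 0.175], [-0.166, -0.115, -0.979], [0.095, -0.99, 0.101]]
ft_force: [-2.3, -0.9, 1.3]
grip_width: 0.0162
```

```bash
python3 m.py w7 -.02 -.025
```

```text
tcp [ 0.52999831 -0.00156597  0.01913289] rk [-0.0743456  -0.02525202] jaw yaw-rack -1.5638350909320717
guess px [324.45721869 191.90865424] comp [  265   126   115   207 19478] centre [-0.03749425 -0.02404577] ang -0.0034122476 size [np.float32(0.07620803), np.float32(0.03594768)]
[[-0.07569999992847443, -0.04190000146627426], [0.0005000000237487257, -0.042100001126527786], [0.000699999975040555, -0.006200000178068876], [-0.0754999965429306, -0.005900000222027302]]
```

Emit:
drive_tool --deltas '[-0.62,0.2,0.034,0,0,-0.62,0.2,0.034,0,0,-0.62,0.17,0.03,0,0]'

```text
time: 11.88
tool_pos: [0.5668, 0.0047, 0.0192]
ee_rot: [[-0.982, -0.076, 0.175], [-0.166, -0.116, -0.979], [0.095, -0.99, 0.101]]
ft_force: [-3.8, -0.9, 1.5]
grip_width: 0.0167
```

Emit:
drive_tool --deltas '[-0.62,0.1,0.017,0,0,-0.62,0.07,0.012,0,0,-0.62,0.05,0.008,0,0]'

```text
time: 12.25
tool_pos: [0.572, 0.0055, 0.0191]
ee_rot: [[-0.98, -0.094, 0.177], [-0.165, -0.12, -0.979], [0.113, -0.988, 0.102]]
ft_force: [-9.3, -1.3, 7.7]
grip_width: 0.016
```

Emit:
drive_tool --deltas '[-0.62,0.1,0.017,0,0,-0.62,0.1,0.017,0,0]'

```text
time: 12.5
tool_pos: [0.5718, 0.0055, 0.0193]
ee_rot: [[-0.977, -0.117, 0.178], [-0.163, -0.126, -0.979], [0.137, -0.985, 0.104]]
ft_force: [-17.0, -4.3, 14.4]
grip_width: 0.0161
```

```bash
python3 m.py w8 .03 -.025
```

```text
tcp [0.57183803 0.00550793 0.01931834] rk [-0.03191223 -0.02535864] jaw yaw-rack -1.5605701668319996
guess px [324.98412649 172.32827526] comp [ 272  284   98   49 2542] centre [-0.021994   -0.02421241] ang 1.5703493 size [np.float32(0.03627867), np.float32(0.02146747)]
[[-0.03269999846816063, -0.04230000078678131], [-0.011300000362098217, -0.042399998754262924], [-0.011300000362098217, -0.006099999882280827], [-0.03269999846816063, -0.006099999882280827]]
```

View pics/w8o.png

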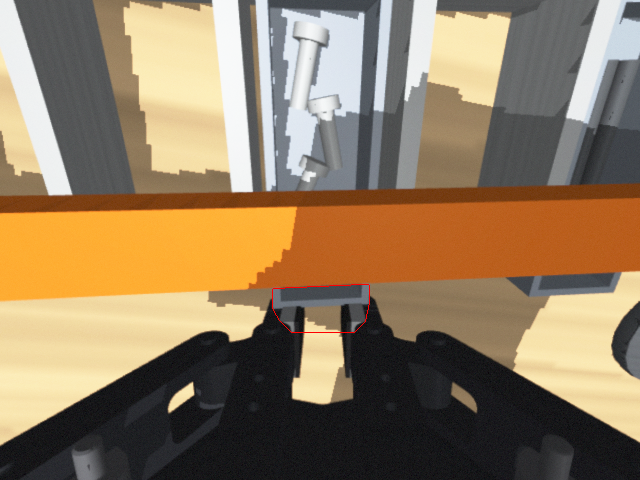

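```bash
python3 - <<'E'
from h import *
c=calibration('wrist')
print(np.array([rk(x) for x in ray(c,[[274,306],[369,304],[534,294],[615,290]],.034)]).round(4))
E
```

```text
[[-0.0189 -0.0068]
 [-0.0201 -0.0424]
 [-0.0192 -0.1084]
 [-0.019  -0.1425]]
```

Emit:
drive_tool --deltas '[-0.62,-0.2,-0.034,0,0,-0.62,-0.5,-0.085,0,0,-0.62,-0.5,-0.085,0.3,0,-0.62,-0.3,-0.05,0.8,0,-0.62,0,0,0.8,0,-0.62,0,0,0.8,0]'

```text
time: 13.3
tool_pos: [0.4799, -0.0097, 0.1825]
ee_rot: [[-0.977, -0.119, 0.178], [-0.163, -0.124, -0.979], [0.138, -0.985, 0.102]]
ft_force: [1.6, -0.2, -0.5]
grip_width: 0.016
```

```bash
python3 - <<'E'
from h import *
s=robot.observe();print(s['time'],s['tool_pos'],s['ft_force'])
im,c=snap('wrist','w9.png')
print(proj(c,[[*wd((x,y)),.034] for x in(-.02,) for y in(-.143,-.107,-.043,-.007,.107,.143)]))
E
```

```text
13.3 [ 0.47988419 -0.00969668  0.18247852] [ 1.63816958 -0.16180832 -0.48467567]
[[463.87627757  62.19851829]
 [415.52974247  61.601484  ]
 [326.58362034  60.14471512]
 [274.56109082  59.07506595]
 [ 97.47247426  54.25237852]
 [ 36.64344344  52.19558958]]
```

View pics/w9.png

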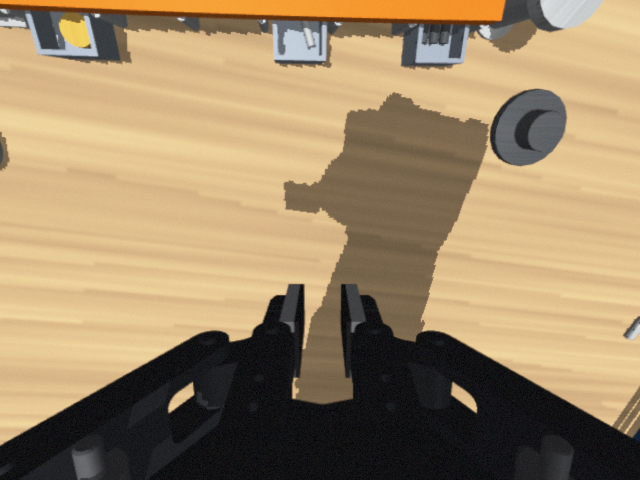

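The wrist view shows the pushed bin's near end at about (300,61). It is in line with the stored bins at (435,63) and (70,56), and all three match the home prediction. The tool is clear of everything.

```bash
python3 -c "
from plant import robot
print(robot.hand_in())"
```

```text
the job is handed in; nothing more can be done
None
```

The job is done and handed in at 13.3 s on the robot's clock; no verdict was reported.

- **Beam stroke:** The round-headed post is at the rack's right end, so the count ran f, e, d and the third gap is beam_d. With the fingers shut, I ran the fingertip along the beam from y ≈ -142 mm to y ≈ -9 mm in the rack's frame. Every force reading along the way showed contact (8 to 29 N down). The readings came every 1 to 3 rows, not continuously.
- **Bin push:** I pushed the bin sideways until it lined up with the gap, then pushed its near end until it stalled against the back stop at about 17 N.
- **Last checks:** The bin's near end measured 19 to 20 mm in front of the rack's front plane, where 20 mm means fully home. It is level with the stored bins, which look undisturbed. I did not re-measure the other loose objects after the push. The tool was clear of everything, at 0.18 m height, when I handed in.
- **What went less well:** The tool tilted gradually to about 0.17 rad during the contact moves, and the interface gives no way to correct that. It caused no visible harm.

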